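# Brake and uncouple the router's work sled, holding the drawbar raised

## Task

Brake and uncouple the work sled on the router bench. First press the red brake lever on the sled down until its catch clicks and it stays down by itself when you let go; then pull the hitch latch sideways by its orange knob against its spring, lift the yellow drawbar off the ball, and finish while still holding it up in the gripper, with the coupler raised about 6 cm above its seat on the ball. Leave the loose nut, blue clamp and wooden offcut that lie on the rig where they are.

Things in the scene. Friction and masses are not known exactly. Their poses are not given: they have to be found in the camera images.
- rig: fixed rig: wooden spoilboard 240 x 690 mm with rails, grey sled plate (top 45 mm above the table) on its -y half, dark feed carriage 108 mm high (motor on it to 157 mm) at its +y end. Stands still. Origin on the table under the hitch ball; x is across the drawbar, y along it from the ball to the drawbar's pivot, z up. Turned at most 0.22 rad about z.
- ball (a point): centre of the 40 mm steel hitch ball, fixed on the sled's bracket, 80 mm above the table. The ball sits inside the coupler at the start.
- drawbar: yellow bar 30 mm wide, top 110 mm above the table, 0.3 to 0.7 kg, with a dark round coupler (56 mm across, 114 mm high) over the ball at its free end. Origin on its pivot, a level hinge along the rig's x, 260 mm from the ball along the rig's +y, 88 mm high. It only swings up about it, to 0.5 rad (60 mm at the coupler = 0.23 rad), and falls back when let go. Carries the latch.
- coupler (a point): centre of the coupler's socket, on the drawbar; lies on ball when seated and rises with the drawbar.
- latch (a joint): hitch latch pulled out (m): 0 shut, 0.016 at its stop. Slides along the rig's x, out towards the rig's -x (the robot's side), spring 3.5 N (shut) to 9 N (stop). Under 0.009 its tooth catches under the ball and the drawbar cannot be lifted. Must stay out until the coupler has risen 20 mm; springs shut when let go.
- latch_knob (a point): middle of the orange latch knob, an upright cylinder 24 mm across, 42 mm high, 90 to 132 mm above the table when seated; this point is 111 mm high and 80 mm to the rig's -x side of the ball. The latch rides on the drawbar: gripped by the knob, the drawbar can be pulled free and lifted. 40 mm free towards the coupler, more on the other sides.
- brake: brake unit, dark steel base 56 x 110 x 10 mm fixed on the sled plate, left or right of a wooden rack of router bits (50 mm high). Origin under the base, on the sled plate; its y axis is parallel to the rig's y. A brass pawl that catches the lever, with a grey housing 46 mm high, is on its +x side.
- brake_lever (a joint): brake lever angle (rad): 0 up, grows as it is pressed down, stop at 0.42. Sprung up; the pawl snaps over its pin at about 0.35, after which the lever stays at about 0.32 when let go. Pressing takes up to about 10 N on the pad.
- brake_pad (a point): centre of the top of the red pad (30 x 30 mm) at the lever's free end, the brake's +y end, nearest the hitch. The lever's hinge lies about 80 mm behind it along the brake's -y, 30 mm above the brake's origin. Lever up: pad about 121 mm above the table, sloping 0.40 rad; caught: nearly level, about 25 mm lower; at the stop 36 mm lower.
- collet_nut: loose steel nut, 28 mm across, 20 mm high, on the sled plate; a bystander. Origin under it.
- cam_clamp: loose blue clamp 32 x 70 x 26 mm lying on the spoilboard beside the drawbar; a bystander. Origin under it.
- offcut: loose wooden offcut 36 x 90 x 15 mm on the spoilboard beside the drawbar; a bystander. Origin under it.

How it is judged (in metres and radians):
On the way, in this order (a step that is already met when the one before it is completed fails the run):
1. the brake lever is down, held by its catch with the robot off it (value of joint brake_lever above 0.28 rad and contact force between each of the arm, the fingers and brake below 0.2 N), for 0.2 s.
2. the latch is pulled out while the drawbar is still down (value of joint latch above 0.008 m and z of coupler in the frame of ball below 0.02 m), for 0.05 s.
At the end, for the whole second after the job is handed in: The brake lever is still down in its catch (over 0.28 rad), the coupler is held 40 to 90 mm above its seat on the ball by the robot's fingers (over 0.5 N on the drawbar or its latch), and the drawbar is still (under 0.1 rad/s) (value of joint brake_lever above 0.28 rad and z of coupler in the frame of ball between 0.04 and 0.09 m and contact force between the fingers and drawbar above 0.5 N and angular speed of drawbar below 0.1 rad/s); the arm keeps its last pose, push and grip.
It fails at once if a loose thing lying on the rig (nut, blue clamp, offcut) is shifted by more than 40 mm (distance of any of collet_nut, cam_clamp, offcut from where it was at the start of the episode above 0.04 m).
It also fails if it takes over 48 s, if anything falls off the work surface, if the arm or the gripper's body presses on something with over 40 N, if the wrist force passes 120 N, or if a joint passes its speed limit or range.

## Robot

A 7-joint arm with a two-finger parallel gripper is mounted at the origin on the work surface. World frame = base frame: x ahead of the robot, y to its left, z up, the work surface at z = 0. Lengths are in m, angles in degrees, forces in N, time in s.
With the tool pointing down it reaches from about 0.4 to 0.875 m from the base axis. Payload 6.5 kg.
Tool frame: the origin (TCP) lies midway between the tips of the shut fingers; the grasp point (between the pads) lies 19 mm behind it; z points along the fingers, y is the line along which they close (so a half turn about z gives the same grasp; the last joint's range is limited). The gripper opens to 88 mm and grips with 3 to 60 N. Pads are 18 mm wide; open, the fingers measure 123 mm over their backs; the gripper's body (75 mm by 187 mm) begins 45 mm behind the grasp point.
Start: joints at [69.775, 30.733, -0.252, 88.115, 0.149, 61.152, -4.079], TCP at [0.184, -0.623, 0.239] pointing down, gripper open.
Joint ranges: [-154.64, 154.64], [-21.42, 123.67], [-72.66, 72.17], [13.99, 137.28], [-74.86, 254.86], [10.95, 109.41], [-158.01, 158.01]. Speed limits (degrees/s): [136.94, 136.94, 180, 180, 180, 180, 180].

## Interface

Orientations are given as [roll, pitch, yaw] about the fixed x, y, z axes, in that order (R = Rz(yaw) Ry(pitch) Rx(roll)).
In Python, from station import bot, grab_frame gives the robot as it stands.
- The arm moves only by the tool play_rows, never from a script. Its arguments are lists of equal length, an entry for each row: "travel": the shift along the tool's x, y, z in m, a list of three; "turn": the turn, a rotation vector about the tool's x, y, z in degrees, a list of three. In form: {"travel": [[x, y, z], ...], "turn": [[ax, ay, az], ...]}. A call has 1 to 10 rows; each row shifts and turns the commanded pose from where the row before left it, along the tool's axes as they then stand; what a row does not reach is not made up. A row lasts 1/10 s, in which the tool goes at most 50 mm and 8.59 degrees, less where a joint would pass 70% of its speed; a pose out of reach is approached as far as the arm can. A call with a gripper value outside its range is refused whole. "gripper" is the opening, from -1 (shut) to 1 (fully open), so that 0 is half open, set as the call begins (left out, the last holds). The fingers move at their own pace and stop on an object; "newtons" is the grip in N (left out, the last holds). Time passes only in rows, so rows that do not move let the fingers close. It gives the time, the measured TCP pose, the force, the opening and the grip force at its end, in the units of the state.
- bot.observe(): the state, without advancing time (a new reading comes with each control period).
- grab_frame(name): name is "scene" or "top" or "wrist"; returns a dict with "color" (384x512x3 uint8, red, green, blue), "depth" (384x512 float32, m along the optical axis (not along the pixel's ray), 0 where there is no reading), "fx", "fy", "cx", "cy" (pixels), "origin" and "rotation" of the camera in the world; the wrist camera has in their place "hand_eye" (4x4, takes a point from camera to tool coordinates, whose origin is the TCP and whose axes are the flange's). Camera axes: x right, y down, z forward; pixel columns grow to the right and rows downward; lengths in m; the calibration is good to about 2 mm. A picture is of the moment at which its call begins: read the wrist's pose just before it.
- bot.close_job(): hands the job in; it is judged then, once.
The state is a dict: "time_s": time; "joints": joint angles; "qd": joint speeds; "joint_torque": joint torques, N m; "position": TCP position; "tool_rot": TCP orientation; "force": force on the tool from outside, world axes, zero at the start; "torque": the same for the moment, N m; "gripper_width": finger opening in m; "grip_force": force on a finger pad.
Only numpy, scipy, OpenCV 4.12 (cv2) and the standard library are available. Lean on these libraries where they do the work, as an engineer would, in place of code of your own. Each camera call takes 0.05 s, during which the arm holds its last target. There are 200 camera calls.

## Working session

There is one attempt and no reset: what is moved stays moved. The work goes in short steps, Python scripts to look and compute and a tool call to move; the robot and the scene stay as the last step left them, time stands still between calls to the robot, and variables do not carry over. Pictures are saved under pics/ and viewed, at most 10 in all, crops included, and the job is handed in when it is done.

Besides the shell and the picture viewer there is one more tool, called after "Request:" as name(argument=value, ...) on one line, values as JSON. play_rows: Moves the arm, as the interface text tells. Its arguments: {"type":"object","properties":{"travel":{"type":"array","items":{"type":"array","items":{"type":"number"}}},"turn":{"type":"array","items":{"type":"array","items":{"type":"number"}}},"gripper":{"type":"number"},"newtons":{"type":"number"}},"required":["travel","turn"]}

```bash
mkdir -p pics; ls
cat > h.py <<'E'
import numpy as np, cv2
from station import bot, grab_frame
def pts(f):
    d=f["depth"]; v,u=np.mgrid[:d.shape[0],:d.shape[1]]
    P=np.stack([(u-f["cx"])/f["fx"]*d,(v-f["cy"])/f["fy"]*d,d],-1)
    return P@np.array(f["rotation"]).T+np.array(f["origin"])
E
python3 - <<'E'
from h import *
s=bot.observe(); print(s)
for n in("scene","top"):
    f=grab_frame(n); print(n,f["origin"],f["rotation"],f["fx"],f["cx"],f["cy"])
    np.savez(n,color=f["color"],P=pts(f),depth=f["depth"])
    cv2.imwrite(f"pics/{n}0.png",f["color"][:,:,::-1])
E
```

```text
pics
{'time_s': 0.0, 'joints': array([69.77308445, 30.77753975, -0.25500022, 88.16858502,  0.15122547,
       61.15145582, -4.07822661]), 'qd': array([-0.01580635,  0.09702556, -0.03082118,  0.00188855, -0.0435998 ,
        0.05773101,  0.05937181]), 'joint_torque': array([ 1.11266250e-03, -5.70978534e+01,  9.91136581e-01, -2.51602757e+01,
       -5.62305143e-02,  1.80152105e-02,  1.56835777e-04]), 'position': array([ 0.18370344, -0.62287899,  0.23785287]), 'tool_rot': array([-1.79903129e+02,  8.76069328e-03,  1.64409718e+01]), 'force': array([-0.29339171, -0.0358395 ,  0.59853058]), 'torque': array([-0.03355841, -0.03890103, -0.03419759]), 'grip_force': 0.0, 'gripper_width': 0.08819163874222273}
scene [ 1.11585256 -0.15286044  0.7159916 ] [-135.92503057    1.14695844   61.79771266] 355.1906758187742 258.83734385507 187.65775832677832Traceback (most recent call last):
  File "<stdin>", line 5, in <module>
  File "h.py", line 6, in pts
    return P@np.array(f["rotation"]).T+np.array(f["origin"])
           ~~~~~~~~~~~~~~~~~~~~~~~~~~~^~~~~~~~~~~~~~~~~~~~~~
ValueError: operands could not be broadcast together with shapes (384,512) (3,)
```

```bash
cat > h.py <<'E'
import numpy as np, cv2
from scipy.spatial.transform import Rotation as R
from station import bot, grab_frame
def rot(r): return R.from_euler("xyz",r,degrees=True).as_matrix()
def pts(f):
    d=f["depth"]; v,u=np.mgrid[:d.shape[0],:d.shape[1]]
    P=np.stack([(u-f["cx"])/f["fx"]*d,(v-f["cy"])/f["fy"]*d,d],-1)
    if "hand_eye" in f:
        s=f["state"]; H=np.array(f["hand_eye"]); P=P@H[:3,:3].T+H[:3,3]
        return P@rot(s["tool_rot"]).T+s["position"]
    return P@rot(f["rotation"]).T+np.array(f["origin"])
def look(n,name):
    s=bot.observe(); f=grab_frame(n); f["state"]=s; P=pts(f)
    cv2.imwrite(f"pics/{name}.png",f["color"][:,:,::-1]); np.savez(name,color=f["color"],P=P)
    return f,P,cv2.cvtColor(f["color"],cv2.COLOR_RGB2HSV)
E
python3 - <<'E'
from h import *
fs=[]
for n in("scene","top"):
    f,P,h=look(n,n+"0"); fs.append(f["color"]); print(n,f["origin"],f["rotation"])
    for c,lo,hi in(("red",(0,150,60),(6,255,255)),("red2",(174,150,60),(180,255,255)),("orange",(7,170,100),(18,255,255)),("yellow",(20,150,100),(34,255,255)),("blue",(100,130,40),(125,255,255))):
        m=cv2.inRange(h,lo,hi); k,l,st,ce=cv2.connectedComponentsWithStats(m)
        for i in range(1,k):
            if st[i,4]>25:
                p=P[(l==i)&(f["depth"]>0)]
                print(c,st[i],ce[i].round(),np.median(p,0).round(3),p.min(0).round(3),p.max(0).round(3))
cv2.imwrite("pics/both.png",cv2.resize(np.vstack(fs),None,fx=.78,fy=.78)[:,:,::-1])
E
```

```text
scene [ 1.11585256 -0.15286044  0.7159916 ] [-135.92503057    1.14695844   61.79771266]
red [210 187  14  14 115] [217. 193.] [0.571 0.016 0.121] [0.555 0.002 0.11 ] [0.583 0.03  0.128]
orange [423  91  11   8  49] [428.  94.] [0.502 0.754 0.118] [ 0.12   0.75  -0.229] [0.519 1.298 0.122]
orange [447 106  13   9  58] [453. 110.] [0.598 0.754 0.117] [ 0.237  0.747 -0.326] [0.614 1.446 0.122]
orange [475 122  14  10  65] [481. 127.] [0.693 0.755 0.117] [ 0.356  0.747 -0.326] [0.711 1.446 0.122]
orange [264 151   8  16  95] [267. 158.] [0.521 0.178 0.122] [0.507 0.169 0.094] [0.525 0.188 0.134]
yellow [435  98  11   8  47] [440. 102.] [0.548 0.755 0.118] [ 0.189  0.749 -0.23 ] [0.566 1.299 0.121]
yellow [461 114  13   9  59] [467. 118.] [0.645 0.755 0.118] [ 0.266  0.749 -0.33 ] [0.664 1.451 0.123]
yellow [490 131  15  10  70] [497. 136.] [0.739 0.754 0.118] [ 0.422  0.749 -0.334] [0.758 1.457 0.123]
yellow [292 133  76  43 814] [330. 153.] [0.575 0.335 0.111] [0.533 0.216 0.093] [0.602 0.474 0.114]
blue [   0    0   90  108 7327] [36. 52.] [-0.926 -0.331 -0.073] [-0.945 -0.607 -0.301] 
[... 631 characters left out ...]
  9   9  64] [225. 209.] [0.51  0.183 0.132] [0.5   0.173 0.129] [0.52  0.193 0.136]
yellow [  5 111   6  13  64] [  7. 117.] [0.738 0.757 0.118] [0.721 0.752 0.112] [0.755 0.765 0.121]
yellow [  0 146   6  14  68] [  2. 153.] [0.642 0.757 0.118] [0.626 0.752 0.113] [0.66  0.766 0.124]
yellow [ 117  176   97   25 1162] [162. 187.] [0.567 0.351 0.11 ] [0.53  0.218 0.017] [0.616 0.465 0.116]
blue [ 254   57  125   44 3954] [315.  78.] [ 0.928 -0.059  0.008] [ 0.861 -0.24  -0.003] [0.964 0.119 0.065]
blue [176 167  16  12 140] [184. 173.] [0.62  0.307 0.036] [0.604 0.288 0.03 ] [0.637 0.331 0.041]
blue [167 170   9  10  40] [169. 175.] [0.61  0.349 0.036] [0.601 0.332 0.031] [0.627 0.355 0.039]
```

View pics/both.png

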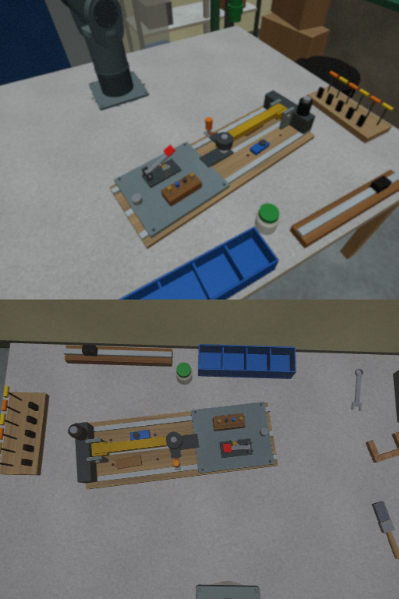

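The views show the red pad at scene (217,193) and top (291,190), and the orange knob at top (225,209). The yellow bar runs +y from the knob. Next I need the rig yaw and the offsets.

Run:
```python
from h import *
for n in("scene0","top0"):
    z=np.load(n+".npz"); h=cv2.cvtColor(z["color"],cv2.COLOR_RGB2HSV); P=z["P"]
    m=(cv2.inRange(h,(20,130,80),(34,255,255))>0)&(abs(P[...,2]-.110)<.005)&(P[...,1]<.5)&(P[...,1]>.2)
    q=P[m][:,:2]; c=q.mean(0); v=np.linalg.svd(q-c)[2][0]; v*=np.sign(v[1])
    print(n,"bar",c,"yaw deg",np.degrees(np.arctan2(-v[0],v[1])))
    # coupler top
    m=(abs(P[...,2]-.114)<.004)&(h[...,2]<110)&(abs(P[...,1]-.19)<.06)&(abs(P[...,0]-.59)<.06)
    q=P[m]; print("coupler",m.sum(),(q.min(0)+q.max(0))/2,np.ptp(q,axis=0))
s=bot.observe();Rm=rot(s["tool_rot"]);print(s["time_s"],s["position"],Rm.T@(np.array([.566,.019,.19])-s["position"]))
```

```text
scene0 bar [0.57319614 0.33448264] yaw deg 8.436776714569575
coupler 47 [0.589701   0.19263549 0.11339774] [0.04570822 0.0501191  0.00676379]
top0 bar [0.56657421 0.34404733] yaw deg 8.676721360846264
coupler 58 [0.5887636  0.20350412 0.11302456] [0.04982333 0.0687858  0.00604739]
0.15 [ 0.18375071 -0.62302736  0.23806361] [ 0.54831152 -0.50755527  0.04864028]
```

Request:
play_rows(travel=[[0.03,-0.028,0],[0.03,-0.028,0],[0.03,-0.028,0],[0.03,-0.028,0],[0.03,-0.028,0],[0.03,-0.028,0],[0.03,-0.028,0],[0.03,-0.028,0],[0.03,-0.028,0],[0.03,-0.028,0]], turn=[[0,0,0],[0,0,0],[0,0,0],[0,0,0],[0,0,0],[0,0,0],[0,0,0],[0,0,0],[0,0,0],[0,0,0]], gripper=-1)

```text
time_s: 1.15
position: [0.3929, -0.2685, 0.2387]
tool_rot: [180.0, 0.0, 16.4]
force: [0.2, -0.5, -0.0]
gripper_width: 0.0105
grip_force: 0.0
```

Request:
play_rows(travel=[[0.03,-0.028,0],[0.03,-0.028,0],[0.03,-0.028,0],[0.03,-0.028,0],[0.03,-0.028,0],[0.03,-0.028,0],[0,0,0],[0,0,0],[0,0,0]], turn=[[0,0,0],[0,0,0],[0,0,0],[0,0,0],[0,0,0],[0,0,0],[0,0,8],[0,0,0],[0,0,0]])

```text
time_s: 2.05
position: [0.517, -0.0587, 0.2384]
tool_rot: [180.0, 0.1, 8.6]
force: [0.6, -0.6, 0.6]
gripper_width: 0.0004
grip_force: 0.0
```

```bash
cat > seg.py <<'E'
from h import *
import sys
f,P,h=look("wrist",sys.argv[1])
for c,lo,hi in(("red",(0,150,50),(6,255,255)),("red2",(174,150,50),(180,255,255)),("orange",(7,170,80),(18,255,255))):
    m=cv2.inRange(h,lo,hi); k,l,st,ce=cv2.connectedComponentsWithStats(m)
    for i in range(1,k):
        if st[i,4]>60:
            p=P[(l==i)&(f["depth"]>0)]
            if len(p): print(c,st[i],np.median(p,0).round(3),np.percentile(p,2,0).round(3),np.percentile(p,98,0).round(3))
s=f["state"]; print(s["time_s"],s["position"].round(4),s["tool_rot"].round(2),s["force"].round(1),s["gripper_width"])
E
python3 seg.py w1
```

```text
red [ 159  103   36   35 1129] [0.568 0.016 0.121] [0.554 0.003 0.115] [0.582 0.029 0.126]
orange [155  34 112   3 332] [0.648 0.001 0.072] [ 0.64  -0.049  0.069] [0.655 0.051 0.074]
orange [  0 138  26  27 552] [0.516 0.171 0.108] [0.504 0.169 0.093] [0.525 0.179 0.122]
2.05 [ 0.517  -0.0587  0.2384] [1.7997e+02 6.0000e-02 8.5700e+00] [ 0.6 -0.6  0.6] 0.0003789762549749392
```

View pics/w1.png

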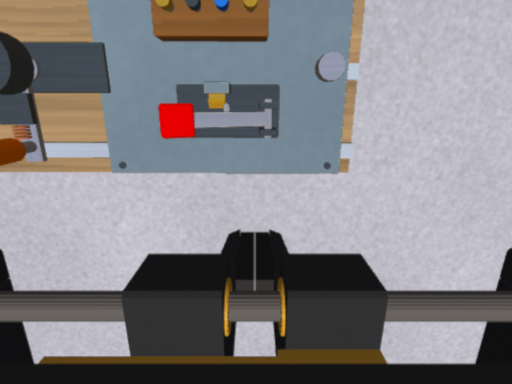

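The picture shows the pad at (177,120), with the pawl housing behind it at (216,88) and clear of the finger footprint. I'll go above the pad.

Request:
play_rows(travel=[[0.031,-0.037,0],[0.031,-0.0375,0],[0,0,0.03],[0,0,0.03],[0,0,0.03],[0,0,0.006],[0,0,0]], turn=[[0,0,0],[0,0,0],[0,0,0],[0,0,0],[0,0,0],[0,0,0],[0,0,0]], newtons=40)

```text
time_s: 2.8
position: [0.5673, 0.0239, 0.1422]
tool_rot: [180.0, 0.1, 8.4]
force: [0.8, -0.3, 0.9]
gripper_width: 0.0004
grip_force: 0.0
```

Request:
play_rows(travel=[[0,0,0.006],[0,0,0.006],[0,0,0.006],[0,0,0.006],[0,-0.001,0.006],[0,-0.001,0.006],[0,-0.001,0.006],[0,0,0]], turn=[[0,0,0],[0,0,0],[0,0,0],[0,0,0],[0,0,0],[0,0,0],[0,0,0],[0,0,0]])

```text
time_s: 3.6
position: [0.5674, 0.028, 0.1]
tool_rot: [-180.0, 0.0, 8.5]
force: [-0.0, 1.1, 2.4]
gripper_width: 0.0005
grip_force: 1.4
```

Request:
play_rows(travel=[[0,-0.001,0.004],[0,-0.001,0.004],[0,0,0.004],[0,0,0.002],[0,0,0]], turn=[[0,0,0],[0,0,0],[0,0,0],[0,0,0],[0,0,0]])

```text
time_s: 4.1
position: [0.5671, 0.0302, 0.0865]
tool_rot: [-180.0, 0.0, 8.5]
force: [-0.1, 2.0, 4.6]
gripper_width: 0.0002
grip_force: 2.3
```

Request:
play_rows(travel=[[0,0,0.002],[0,0,0.002],[0,0,0]], turn=[[0,0,0],[0,0,0],[0,0,0]])

```text
time_s: 4.4
position: [0.5673, 0.0304, 0.0841]
tool_rot: [-180.0, -0.0, 8.5]
force: [-4.8, 3.1, 16.5]
gripper_width: 0.0005
grip_force: 8.4
```

That is the stop. I'll lift off and look at the pad.

Request:
play_rows(travel=[[0,0,-0.01],[0,0,-0.03],[0,0,-0.04],[0,0,-0.04],[-0.04,0,-0.005],[-0.03,0,0],[0,0,0]], turn=[[0,0,0],[0,0,0],[0,0,0],[0,0,0],[0,0,0],[0,0,0],[0,0,0]])

```text
time_s: 5.1
position: [0.4939, 0.0177, 0.2073]
tool_rot: [179.9, 0.2, 8.4]
force: [0.4, -0.4, 0.7]
gripper_width: 0.0006
grip_force: 0.0
```

```bash
python3 seg.py w2
```

```text
red [ 239   88   34   37 1173] [0.566 0.026 0.093] [0.552 0.012 0.091] [0.58  0.039 0.095]
orange [234   8 128   5 419] [0.648 0.    0.072] [ 0.64  -0.049  0.07 ] [0.655 0.053 0.074]
orange [  27  129   58   35 1506] [0.515 0.175 0.129] [0.504 0.169 0.095] [0.525 0.19  0.133]
5.1 [0.4939 0.0177 0.2073] [179.9    0.24   8.36] [ 0.4 -0.4  0.7] 0.0005839121649222513
```

```bash
python3 -c "
from h import *
s=bot.observe();print(s['joints'].round(1))
d=np.array([.513,.182,.2])-s['position'];print(d, rot(s['tool_rot']).T@d)"
```

```text
[  7.4  19.3 -17.8 111.8   7.7  50.1 -96. ]
[ 0.01682738  0.16382783 -0.0075438 ] [ 0.0405106  -0.15964275  0.00726014]
```

Request:
play_rows(travel=[[0,0,0],[0,0,0],[0,0,0],[0,0,0],[0,0,0],[0,0,0],[0,0,0],[0,0,0],[0,0,0],[0,0,0]], turn=[[0,0,-8.5],[0,0,-8.5],[0,0,-8.5],[0,0,-8.5],[0,0,-8.5],[0,0,-8.5],[0,0,-8.5],[0,0,-8.5],[0,0,-8.5],[0,0,-8.5]], gripper=0.14)

```text
time_s: 6.15
position: [0.4988, 0.0192, 0.2074]
tool_rot: [-180.0, -0.0, 93.7]
force: [0.5, -0.3, -0.7]
gripper_width: 0.0502
grip_force: 0.0
```

Request:
play_rows(travel=[[0,0,0],[0.04,0.01,0],[0.04,0.01,0],[0.04,0.01,0],[0,0,0],[0,0,0]], turn=[[0,0,-5],[0,0,0],[0,0,0],[0,0,0],[0,0,0],[0,0,0]])

```text
time_s: 6.75
position: [0.5105, 0.1433, 0.2072]
tool_rot: [-180.0, -0.0, 98.5]
force: [0.1, -0.2, 0.9]
gripper_width: 0.0504
grip_force: 0.0
```

```bash
python3 seg.py w3
```

```text
red [277 288  28   4  94] [0.553 0.042 0.093] [0.514 0.038 0.09 ] [0.576 0.17  0.285]
orange [250 134  30  35 419] [0.514 0.183 0.131] [0.502 0.171 0.104] [0.524 0.193 0.133]
6.75 [0.5105 0.1433 0.2072] [-1.7997e+02 -2.0000e-02  9.8530e+01] [ 0.1 -0.2  0.9] 0.05040038290543801
```

View pics/w3.png

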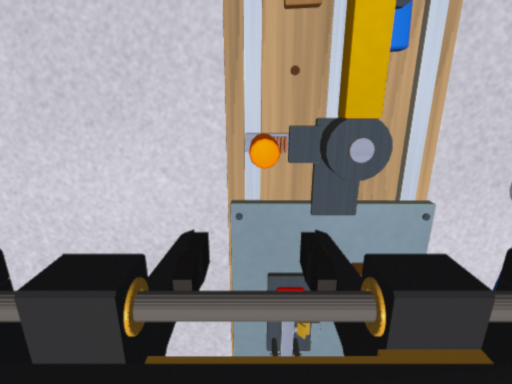

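The knob is at (265,152), with a dark guide block between it and the coupler at (300,143). I'll check the block's height before descending.

```bash
python3 -c "
from h import *
P=np.load('w3.npz')['P']
for u,v in((265,152),(292,145),(300,143),(310,143),(283,145),(325,145),(345,145),(256,141),(362,150)): print(u,v,P[v,u].round(3))
d=np.array([.513,.182,.102])-bot.observe()['position'];print(rot(bot.observe()['tool_rot']).T@d)"
```

```text
265 152 [0.513 0.183 0.132]
292 145 [0.54  0.185 0.082]
300 143 [0.547 0.188 0.081]
310 143 [0.556 0.189 0.083]
283 145 [0.531 0.184 0.084]
325 145 [0.564 0.192 0.103]
345 145 [0.58  0.195 0.108]
256 141 [0.505 0.19  0.13 ]
362 150 [0.592 0.193 0.115]
[0.03940404 0.00846527 0.10513057]
```

Request:
play_rows(travel=[[0.02,0.004,0],[0.0195,0.0035,0],[0,0,0.03],[0,0,0.03],[0,0,0.025],[0,0,0.021],[0,0,0],[0,0,0]], turn=[[0,0,0],[0,0,0],[0,0,0],[0,0,0],[0,0,0],[0,0,0],[0,0,0],[0,0,0]], gripper=0)

```text
time_s: 7.6
position: [0.5121, 0.1815, 0.1018]
tool_rot: [-180.0, 0.0, 98.3]
force: [-0.3, -0.9, -1.0]
gripper_width: 0.0443
grip_force: 0.0
```

Request:
play_rows(travel=[[0,0,0],[0,0,0],[0,0,0],[0,0,0],[0,0,0]], turn=[[0,0,0],[0,0,0],[0,0,0],[0,0,0],[0,0,0]], gripper=-1, newtons=35)

```text
time_s: 8.1
position: [0.5122, 0.1828, 0.1025]
tool_rot: [179.9, 0.0, 98.4]
force: [-0.5, -1.8, 7.2]
gripper_width: 0.0232
grip_force: 35.0
```

Request:
play_rows(travel=[[0,-0.004,0],[0,-0.004,0],[0,-0.004,0],[0,-0.002,0],[0,0,0],[0,0,0]], turn=[[0,0,0],[0,0,0],[0,0,0],[0,0,0],[0,0,0],[0,0,0]])

```text
time_s: 8.7
position: [0.5003, 0.1811, 0.1026]
tool_rot: [179.7, -0.1, 98.4]
force: [8.3, 1.1, 0.1]
gripper_width: 0.0229
grip_force: 35.0
```

Request:
play_rows(travel=[[0.0003,0,-0.005],[0.0003,0,-0.005],[0.0003,0,-0.005],[0.0003,0,-0.005],[0,0,0]], turn=[[0,-1.1,0],[0,-1.1,0],[0,-1.1,0],[0,-1.1,0],[0,0,0]])

```text
time_s: 9.2
position: [0.4998, 0.1829, 0.1226]
tool_rot: [179.7, 4.4, 98.4]
force: [8.2, -0.1, -1.5]
gripper_width: 0.0228
grip_force: 35.0
```

Request:
play_rows(travel=[[0.0003,0,-0.005],[0.0003,0,-0.005],[0.0003,0,-0.005],[0.0003,0,-0.005],[0.0003,0,-0.005],[0.0003,0,-0.005],[0.0003,0,-0.005],[0.0003,0,-0.005],[0,0,0],[0,0,0]], turn=[[0,-1.1,0],[0,-1.1,0],[0,-1.1,0],[0,-1.1,0],[0,-1.1,0],[0,-1.1,0],[0,-1.1,0],[0,-1.1,0],[0,0,0],[0,0,0]])

```text
time_s: 10.2
position: [0.4982, 0.1909, 0.1612]
tool_rot: [179.8, 13.2, 98.4]
force: [7.6, 1.0, -1.9]
gripper_width: 0.0231
grip_force: 35.0
```

Run:
```python
from h import *
fs=[]
for n in("scene","top"):
    f,P,h=look(n,n+"1"); fs.append(f["color"][60:300,100:420])
    for c,lo,hi in(("red",(0,150,60),(6,255,255)),("yellow",(20,130,80),(34,255,255)),("orange",(7,170,80),(18,255,255))):
        m=(cv2.inRange(h,lo,hi)>0)&(P[...,1]<.5)&(f["depth"]>0); p=P[m]
        if len(p): print(n,c,len(p),np.median(p,0).round(3),np.percentile(p,2,0).round(3),np.percentile(p,98,0).round(3))
cv2.imwrite("pics/end.png",np.vstack(fs)[:,:,::-1])
s=bot.observe();print(s["time_s"],s["position"],s["force"],s["grip_force"])
```

```text
scene red 105 [0.569 0.025 0.093] [0.555 0.013 0.088] [0.58  0.038 0.095]
scene yellow 1005 [0.578 0.333 0.131] [ 0.54  -0.029  0.087] [0.674 0.455 0.163]
scene orange 146 [0.507 0.187 0.17 ] [ 0.489 -0.006  0.02 ] [0.96  0.488 0.199]
top red 114 [0.563 0.028 0.094] [0.55  0.014 0.09 ] [0.577 0.041 0.098]
top yellow 262 [0.567 0.438 0.11 ] [ 0.533 -0.032  0.085] [0.674 0.468 0.248]
top orange 20 [0.496 0.183 0.175] [0.49  0.18  0.161] [0.504 0.191 0.19 ]
10.3 [0.49813722 0.19083632 0.16111369] [ 7.82441942  0.53366158 -2.0931795 ] 35.007674396038055
```

View pics/end.png

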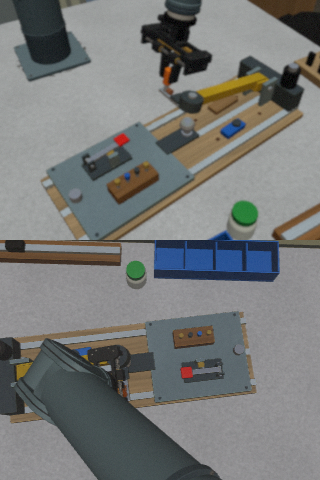

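The ball is exposed at (187,127), and the drawbar is held up by the knob at (168,80), about 6 cm above its seat. The brake pad is still down at (121,140). I'm handing in.

```bash
python3 -c "
from h import *
print(bot.close_job())"
```

```text
the job is handed in; nothing more can be done
None
```

I've handed the job in, with no verdict shown: the brake lever is caught down, the latch was pulled about 12 mm and the drawbar lifted off the ball, and the coupler is held about 6 cm up by the knob; I went nowhere near the loose parts but didn't measure them again.

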